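# Refill the sweet crock from the fudge tray

## Robot

A 6-joint arm with a two-finger parallel gripper is mounted at the origin on the work surface. World frame = base frame: x ahead of the robot, y to its left, z up, the work surface at z = 0. Lengths are in m, angles in rad, forces in N, time in s.
With the tool pointing down it reaches from about 0.425 to 1.125 m from the base axis. Payload 14.9 kg.
Tool frame: the origin (TCP) lies at the very end of the fingers, on their centre line; the grasp point (between the pads) lies 19 mm behind it; z points along the fingers, y is the line along which they close (so a half turn about z gives the same grasp; the last joint's range is limited). The gripper opens to 91 mm and grips with 3 to 60 N. Pads are 32 mm wide; open, the fingers measure 118 mm over their backs; the gripper's body (76 mm by 178 mm) begins 60 mm behind the grasp point.
Start: joints at [-1.349, 0.379, 1.734, -0, 1.028, -0.033], TCP at [0.176, -0.677, 0.214] pointing down, gripper open.
Joint ranges: [-2.77, 2.77], [-0.74, 2.19], [0, 2.66], [-1.06, 4.2], [0.31, 2.87], [-3.08, 3.08]. Speed limits (rad/s): [1.89, 1.89, 2.39, 3.14, 3.14, 3.14].

## Interface

Orientations are given as [roll, pitch, yaw] about the fixed x, y, z axes, in that order (R = Rz(yaw) Ry(pitch) Rx(roll)).
In Python, from cell import r gives the robot as it stands.
- The arm moves only by the tool move_arm, never from a script. Its argument "series" is a list of rows, each a list of 3 entries, a list of its own where there are three numbers: the shift along the tool's x, y, z in m, then the turn, a rotation vector about the tool's x, y, z in rad, then the opening in per cent of the stroke, from 0 (shut) to 100 (fully open). A call has 1 to 5 rows; each row shifts and turns the commanded pose from where the row before left it, along the tool's axes as they then stand; what a row does not reach is not made up. A row lasts 1/8 s, in which the tool goes at most 62.5 mm and 10.7 degrees, less where a joint would pass 70% of its speed; a pose out of reach is approached as far as the arm can. A call with a gripper value outside its range is refused whole. The fingers move at their own pace and stop on an object; the grip force is fixed at half the most. Time passes only in rows, so rows that do not move let the fingers close. It gives the time, the measured TCP pose, the force, the opening and the grip force at its end, in the units of the state.
- r.state(): the state, without advancing time (a new reading comes with each control period).
- r.capture(name): name is "scene" or "side" or "wrist"; returns a dict with "image" (384x512x3 uint8, blue, green, red), "z_map" (384x512 float32, m along the optical axis (not along the pixel's ray), 0 where there is no reading), "K" (3x3 intrinsics, pixels), "world_to_cam" (4x4, takes a point from world to camera coordinates). Camera axes: x right, y down, z forward; pixel columns grow to the right and rows downward; lengths in m; the calibration is good to about 2 mm. A picture is of the moment at which its call begins.
- r.finish_job(): hands the job in; it is judged then, once.
Trained networks look in the newest picture that a camera, given by its name, has taken for a name from the list of things; names that differ only in an ending like _2 or _b are one class to them, and where a whole thing is asked for, a point or a joint stands for the part that bears it (a point fixed in the world has none). Each returns a list of dicts, best first, with "p" (0 to 1); they miss things now and then, are a little off and sometimes report something else, mostly with a low value. They report only what shows in the picture. A call takes as long as a camera call. They do not tell look-alikes from the thing itself.
- r.trace(camera, thing): "mask" (384x512 bool, what is visible of it) and "xy" ([column, row] in pixels, amid what is visible of it).
The state is a dict: "time": time; "joints": joint angles; "qd": joint speeds; "joint_efforts": joint torques, N m; "tool_pos": TCP position; "orientation": TCP orientation; "wrist_force": force on the tool from outside, world axes, zero at the start; "ft_torque": the same for the moment, N m; "width": opening from 0.0 (shut) to 1.0 (fully open); "grip_force": force on a finger pad.
Only numpy, scipy, OpenCV 4.12 (cv2) and the standard library are available. Lean on these libraries where they do the work, as an engineer would, in place of code of your own. Each camera call takes 0.05 s, during which the arm holds its last target. There are 200 camera calls.

## Task

Refill the white crock on the sweet-shop counter. First lift off its wooden lid and set it down gently on the bare counter beside it, knob up; then pick up the metal tray by its arched handle and tip it so that all three fudge bars slide into the crock, without touching the bars with the gripper. Last, put the empty tray gently back on its cork mat, and leave the other things on the counter where they stand.

Things in the scene. Friction and masses are not known exactly. Their poses are not given: they have to be found in the camera images.
- crock: round white crock, open at the top under its lid, 170 mm outside diameter, 110 mm high, wall 5 mm (mouth 160 mm), inner floor 6 mm up; heavy, does not move. Stands left or right. Origin: centre of its underside, z up
- lid: round wooden lid on the crock, loose: plug 146 mm across, 8 mm high (inside the mouth); over it a disc 174 mm across, 8 mm thick, resting on the rim; over that an upright round knob 34 mm across, 16 to 52 mm over the origin. 0.15 to 0.31 kg. Origin: centre of the plug's underside (102 mm over the counter at the start, 0 when lying on the counter), z up through the knob
- tray: metal tray, loose, 180 mm long (its x), 96 mm wide (y); floor 4 mm thick, walls 22 mm high, 3 mm thick on both long sides and the rear (-x) end; the front (+x) end is open: the bars slide out there. An arched handle spans its middle. 0.28 to 0.56 kg without bars, balanced under the grip. Origin: middle of its underside, z up. At the start +x points away from the robot, within 35 degrees
- tray_grip (a point): centre of the tray's handle, 90 mm over the tray's origin: a straight wooden bar across the tray along its y, 12 mm thick in x, 28 mm high, on two thin posts (22 mm long in x) that rise from the side walls with 90 mm clear between them. The bars pass below it. Axes as the tray's
- tray_lip (a point): middle of the tray's open front edge, on top of the floor: 90 mm ahead (+x) of the tray's origin and 4 mm over it
- mat: round cork mat, 240 mm across, 4 mm thick, fixed, under the tray at the start. Origin: centre of its underside, on the counter
- bar1: wrapped fudge bar, light brown block 30 x 64 x 24 mm (its own x, y, z), about 60 g, lying crosswise on the tray at the start; origin at its centre. Slippery: it starts to slide when the tray slopes about 15 to 23 degrees
- bar2: wrapped fudge bar, light brown block 30 x 64 x 24 mm (its own x, y, z), about 60 g, lying crosswise on the tray at the start; origin at its centre. Slippery: it starts to slide when the tray slopes about 15 to 23 degrees
- bar3: wrapped fudge bar, light brown block 30 x 64 x 24 mm (its own x, y, z), about 60 g, lying crosswise on the tray at the start; origin at its centre. Slippery: it starts to slide when the tray slopes about 15 to 23 degrees
- small_jar: bystander: lidded glass sweet jar, 84 mm across, 125 mm high; origin at the centre of its underside
- bell: bystander: steel counter bell, 80 mm across, 51 mm high; origin at the centre of its underside
- bag_box: bystander: cardboard box of paper bags, 80 x 150 mm, 80 mm high; origin at the centre of its underside
- scoop: bystander: sweet scoop lying down, 190 mm long and 56 mm high; origin near its middle, on the counter, blade to its +x
- weight: bystander: brass scale weight, 48 mm across, 68 mm high; origin at the centre of its underside
- tall_jar: bystander: lidded glass sweet jar, 110 mm across, 170 mm high; origin at the centre of its underside
Mind the look-alikes: they are no part of the job. What is shaped like the bar3 but black, green or purple is not meant.

How it is judged:
By the outcome, as a careful person would: the job done as asked, in the order asked, and still so for the second after the job is handed in, with the robot touching nothing.
It also fails if it takes over 72 s, if anything falls off the work surface, if the arm or the gripper's body presses on something with over 40 N, if the wrist force passes 120 N, or if a joint passes its speed limit or range.

## Working session

There is one attempt and no reset: what is moved stays moved. The work goes in short steps, Python scripts to look and compute and a tool call to move; the robot and the scene stay as the last step left them, time stands still between calls to the robot, and variables do not carry over. Pictures are saved under pics/ and viewed, at most 10 in all, crops included, and the job is handed in when it is done.

Besides the shell and the picture viewer there is one more tool, called after "Call:" by a JSON object that holds its "name" and its "arguments". move_arm: Moves the arm, as the interface text tells. Its arguments: {"type":"object","properties":{"series":{"type":"array"}},"required":["series"]}

```bash
mkdir -p pics; ls; cat > h.py <<'E'
import numpy as np, cv2
from cell import r
def cloud(c):
    z=c["z_map"];K=c["K"];v,u=np.indices(z.shape)
    p=np.stack([(u-K[0,2])*z/K[0,0],(v-K[1,2])*z/K[1,1],z],-1)
    T=np.linalg.inv(c["world_to_cam"]);w=p@T[:3,:3].T+T[:3,3]
    w[z<=0]=np.nan
    return w
E
python3 - <<'E'
from h import *
ims=[]
for n in("scene","side"):
    c=r.capture(n);w=cloud(c);cv2.imwrite(f"pics/{n}.png",c["image"])
    for t in("crock","lid","tray","mat","bar1","small_jar","bell","bag_box","scoop","weight","tall_jar"):
        for d in r.trace(n,t)[:4]:
            q=w[d["mask"]];q=q[~np.isnan(q[:,0])]
            if len(q): print(n,t,round(d["p"],2),np.round(d["xy"]),np.round(np.nanpercentile(q,2,0),3),np.round(np.nanpercentile(q,98,0),3))
print(r.state())
E
```

```text
pics
scene crock 0.81 [294. 158.] [0.44  0.256 0.003] [0.575 0.358 0.114]
scene lid 0.7 [293. 134.] [0.414 0.26  0.113] [0.568 0.417 0.155]
scene lid 0.64 [310. 114.] [ 0.354  0.497 -0.001] [0.457 0.646 0.059]
scene tray 0.78 [197. 238.] [ 0.409 -0.315  0.004] [ 0.593 -0.197  0.111]
scene mat 0.78 [185. 255.] [ 0.385 -0.371 -0.001] [ 0.609 -0.149  0.011]
scene bar1 0.73 [206. 255.] [ 0.532 -0.294  0.014] [ 0.572 -0.238  0.037]
scene bar1 0.73 [165. 216.] [ 0.295 -0.259  0.003] [ 0.328 -0.197  0.03 ]
scene bar1 0.63 [143. 288.] [ 0.435 -0.495  0.008] [ 0.497 -0.467  0.029]
scene bar1 0.54 [188. 234.] [ 0.423 -0.258  0.023] [ 0.453 -0.209  0.038]
scene small_jar 0.89 [291. 233.] [ 0.695 -0.063  0.001] [0.771 0.012 0.127]
scene small_jar 0.24 [268. 269.] [ 0.712 -0.253  0.011] [ 0.791 -0.111  0.085]
scene bell 0.55 [219. 200.] [ 0.375 -0.067  0.004] [ 0.436 -0.002  0.049]
scene bag_box 0.67 [268. 268.] [ 0.712 -0.253  0.007] [ 0.792 -0.109  0.085]
scene scoop 0.54 [313. 114.] [ 0.348  0.5   -0.001] [0.457 0.644 0.059]
scene weight 0.82 [149. 319.] [ 0.551 -0.559  0.006] [ 0.588 -0.519  
[... 1509 characters left out ...]
me': 1.2, 'joints': array([-1.34932542e+00,  3.78856397e-01,  1.73420683e+00,  1.04312077e-05,
        1.02850322e+00, -3.32716508e-02]), 'qd': array([-7.74401923e-05, -1.18427704e-04, -1.22493988e-04,  1.47200328e-03,
       -3.56846371e-05,  1.25511528e-03]), 'joint_efforts': array([ 3.79315868e-03, -7.63685417e+01, -4.34732080e+01,  6.52960176e-02,
        3.89017153e-02, -7.86018290e-06]), 'tool_pos': array([ 0.17641613, -0.67741761,  0.21395888]), 'orientation': array([ 3.14156616e+00, -8.05798857e-06,  2.54737175e-01]), 'wrist_force': array([0.09241534, 0.27882238, 0.72190872]), 'ft_torque': array([ 0.02927722, -0.07861696,  0.00108994]), 'grip_force': 0.0, 'width': 1.0012035231404421}
```

View pics/scene.png

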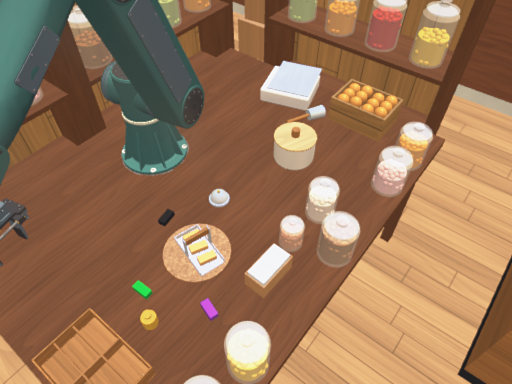

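View pics/side.png

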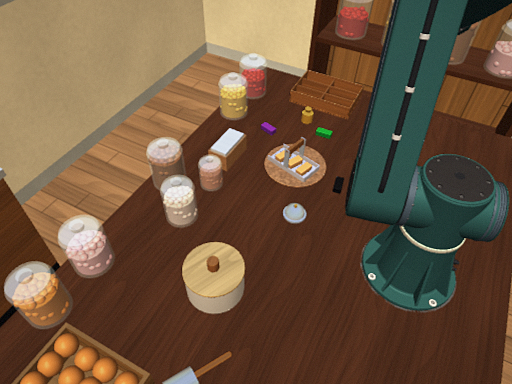

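```bash
python3 - <<'E'
from h import *
from scipy.optimize import least_squares
for n in("scene","side"):
    c=r.capture(n);w=cloud(c);P=w.reshape(-1,3)
    def sel(x0,x1,y0,y1,z0,z1): 
        return P[(P[:,0]>x0)&(P[:,0]<x1)&(P[:,1]>y0)&(P[:,1]<y1)&(P[:,2]>z0)&(P[:,2]<z1)]
    k=sel(.4,.6,.2,.45,.148,.16); print("knob",cv2.minEnclosingCircle(k[:,:2].astype('f4')),np.median(k[:,2]))
    d=sel(.38,.62,.2,.48,.112,.125); print("lid",cv2.minEnclosingCircle(d[:,:2].astype('f4')),np.median(d[:,2]))
    g=sel(.4,.62,-.36,-.15,.098,.112); print("grip",cv2.minAreaRect(g[:,:2].astype('f4')),len(g),np.median(g[:,2]))
    t=sel(.36,.65,-.4,-.1,.012,.03); print("tray",cv2.minAreaRect(t[:,:2].astype('f4')))
    m=sel(.33,.68,-.42,-.08,.002,.02); print("mat",cv2.minEnclosingCircle(m[:,:2].astype('f4')))
E
```

```text
knob ((0.49066442251205444, 0.34088587760925293), 0.020845023915171623) 0.1548910986231744
lid ((0.4933263659477234, 0.3439181447029114), 0.09284356236457825) 0.11897864252650991
grip ((0.5028422474861145, -0.2524542808532715), (0.09827468544244766, 0.024011792615056038), 74.79882049560547) 135 0.10690533189566964
tray ((0.5349782705307007, -0.2904229164123535), (0.17213061451911926, 0.26676711440086365), 79.21923065185547)
mat ((0.5056328773498535, -0.2541957199573517), 0.23972640931606293)
knob ((0.4906516373157501, 0.34495440125465393), 0.016716767102479935) 0.153100396528562
lid ((0.4926053285598755, 0.3442877531051636), 0.0883178636431694) 0.11749673870050215
grip ((0.5065374374389648, -0.2516140937805176), (0.10186704993247986, 0.023280343040823936), 75.39774322509766) 90 0.10637746023020533
tray ((0.547642171382904, -0.271239310503006), (0.12997031211853027, 0.2901739180088043), 63.81289291381836)
mat ((0.5039798617362976, -0.2488255500793457), 0.23490001261234283)
```

```bash
cat >> h.py <<'E'
from scipy.spatial.transform import Rotation as Ro
from scipy.linalg import expm, logm
def pose(p,rpy):
    T=np.eye(4);T[:3,:3]=Ro.from_euler('xyz',rpy).as_matrix();T[:3,3]=p;return T
def cur():
    s=r.state();return pose(s["tool_pos"],s["orientation"])
def down(az_x): # tool down, tool y along azimuth (deg)
    return [np.pi,0,np.radians(az_x+90)]
def plan(A,B,n):
    E=expm(np.real(logm(np.linalg.inv(A)@B))/n)
    print(n,"rows of",np.round(E[:3,3],4).tolist(),np.round(Ro.from_matrix(E[:3,:3]).as_rotvec(),4).tolist())
    X=A.copy()
    for i in range(n):
        X=X@E
        if i%4==3: print("   ",np.round(X[:3,3],3),round(float(np.hypot(X[0,3],X[1,3])),3))
    return B
E
python3 - <<'E'
from h import *
A=cur(); plan(A,pose([.491,.344,.26],down(35)),24)
E
```

```text
24 rows of [0.052, -0.0049, -0.0019] [-0.0, -0.0, -0.0803]
    [ 0.362 -0.583  0.222] 0.687
    [ 0.508 -0.435  0.229] 0.669
    [ 0.601 -0.249  0.237] 0.65
    [ 0.629 -0.043  0.245] 0.631
    [0.592 0.162 0.252] 0.613
    [0.491 0.344 0.26 ] 0.6
```

Call:
{"name": "move_arm", "arguments": {"series": [[[0.052,-0.005,-0.002],[0,0,-0.08],100],[[0.052,-0.005,-0.002],[0,0,-0.08],100],[[0.052,-0.005,-0.002],[0,0,-0.08],100],[[0.052,-0.005,-0.002],[0,0,-0.08],100],[[0.052,-0.005,-0.002],[0,0,-0.08],100]]}}

```text
time: 1.92
tool_pos: [0.4042, -0.5496, 0.2241]
orientation: [3.141, -0.0, 0.657]
wrist_force: [1.4, -0.4, -0.2]
width: 1.002
grip_force: 0.0
```

Call:
{"name": "move_arm", "arguments": {"series": [[[0.052,-0.005,-0.002],[0,0,-0.08],100],[[0.052,-0.005,-0.002],[0,0,-0.08],100],[[0.052,-0.005,-0.002],[0,0,-0.08],100],[[0.052,-0.005,-0.002],[0,0,-0.08],100],[[0.052,-0.005,-0.002],[0,0,-0.08],100]]}}

```text
time: 2.55
tool_pos: [0.5629, -0.3441, 0.2341]
orientation: [3.141, 0.0, 1.057]
wrist_force: [0.6, -0.6, 0.0]
width: 1.001
grip_force: 0.0
```

Call:
{"name": "move_arm", "arguments": {"series": [[[0.052,-0.005,-0.002],[0,0,-0.08],100],[[0.052,-0.005,-0.002],[0,0,-0.08],100],[[0.052,-0.005,-0.002],[0,0,-0.08],100],[[0.052,-0.005,-0.002],[0,0,-0.08],100],[[0.052,-0.005,-0.002],[0,0,-0.08],100]]}}

```text
time: 3.18
tool_pos: [0.6291, -0.0931, 0.2441]
orientation: [3.141, -0.0, 1.457]
wrist_force: [-0.6, -0.3, 0.3]
width: 0.997
grip_force: 0.0
```

Call:
{"name": "move_arm", "arguments": {"series": [[[0.052,-0.005,-0.002],[0,0,-0.08],100],[[0.052,-0.005,-0.002],[0,0,-0.08],100],[[0.052,-0.005,-0.002],[0,0,-0.08],100],[[0.052,-0.005,-0.002],[0,0,-0.08],100],[[0.052,-0.005,-0.002],[0,0,-0.08],100]]}}

```text
time: 3.8
tool_pos: [0.5922, 0.1639, 0.2541]
orientation: [3.141, 0.0, 1.857]
wrist_force: [-0.3, -0.2, 0.2]
width: 1.0
grip_force: 0.0
```

Call:
{"name": "move_arm", "arguments": {"series": [[[0.052,-0.005,-0.002],[0,0,-0.08],100],[[0.052,-0.005,-0.002],[0,0,-0.08],100],[[0.052,-0.005,-0.002],[0,0,-0.08],100],[[0.052,-0.005,-0.002],[0,0,-0.08],100],[[0,0,0],[0,0,0],100]]}}

```text
time: 4.42
tool_pos: [0.4912, 0.3471, 0.2622]
orientation: [3.141, -0.0, 2.179]
wrist_force: [0.2, -0.2, -0.8]
width: 1.003
grip_force: 0.0
```

```bash
python3 - <<'E'
from h import *
c=r.capture("wrist");P=cloud(c).reshape(-1,3);cv2.imwrite("pics/w1.png",c["image"])
for z0,z1 in((.148,.16),(.113,.124)):
    k=P[(abs(P[:,0]-.491)<.12)&(abs(P[:,1]-.344)<.12)&(P[:,2]>z0)&(P[:,2]<z1)]
    print(len(k),cv2.minEnclosingCircle(k[:,:2].astype('f4')) if len(k) else 0,np.median(k[:,2]) if len(k) else 0)
A=cur();print(r.state()["time"],A,r.state()["joints"])
plan(A,pose([.491,.343,.125],down(35)),6)
E
```

```text
716 ((0.49021589756011963, 0.34151023626327515), 0.01700896956026554) 0.15460085133407261
14439 ((0.49014654755592346, 0.34162962436676025), 0.08676902949810028) 0.11881727142903237
4.475 [[-5.69723038e-01  8.21836722e-01  2.52024519e-04  4.92110141e-01]
 [ 8.21836757e-01  5.69723034e-01  9.27002939e-05  3.45919854e-01]
 [-6.73996678e-05  2.59936506e-04 -9.99999964e-01  2.62102273e-01]
 [ 0.00000000e+00  0.00000000e+00  0.00000000e+00  1.00000000e+00]] [ 5.73972725e-01  1.70708059e-01  1.90828964e+00 -6.75416971e-05
  1.06233299e+00 -3.21632229e-02]
6 rows of [-0.0003, -0.0004, 0.0229] [0.0, 0.0, -0.0008]
    [0.491 0.344 0.171] 0.6
```

Call:
{"name": "move_arm", "arguments": {"series": [[[-0.003,-0.004,0.04],[0,0,0],100],[[0,0,0.04],[0,0,0],100],[[0,0,0.03],[0,0,0],100],[[0,0,0.017],[0,0,0],100],[[0,0,0.01],[0,0,0],100]]}}

```text
time: 5.1
tool_pos: [0.4917, 0.3397, 0.1245]
orientation: [-3.141, 0.0, 2.174]
wrist_force: [-0.4, 0.6, 1.1]
width: 0.999
grip_force: 0.0
```

Call:
{"name": "move_arm", "arguments": {"series": [[[0,0,0],[0,0,0],0],[[0,0,0],[0,0,0],0],[[0,0,0],[0,0,0],0],[[0,0,0],[0,0,0],0],[[0,0,0],[0,0,0],0]]}}

```text
time: 5.72
tool_pos: [0.4913, 0.3402, 0.1251]
orientation: [3.141, 0.0, 2.175]
wrist_force: [-0.2, 0.1, 0.4]
width: 0.483
grip_force: 0.0
```

Call:
{"name": "move_arm", "arguments": {"series": [[[0,0,0],[0,0,0],0],[[0,0,0],[0,0,0],0],[[0,0,-0.005],[0,0,0],0],[[0,0,-0.01],[0,0,0],0],[[0,0,-0.015],[0,0,0],0]]}}

```text
time: 6.35
tool_pos: [0.4911, 0.3401, 0.1557]
orientation: [-3.141, 0.0, 2.175]
wrist_force: [-0.6, 0.5, -1.1]
width: 0.364
grip_force: 30.0
```

```bash
python3 - <<'E'
from h import *
s=r.state();print(s["width"],s["grip_force"],s["wrist_force"],s["tool_pos"])
A=cur();B=A.copy();B[2,3]+=.06;plan(A,B,3)
C=pose([.53,.105,B[2,3]],down(35-24));plan(B,C,8)
D=C.copy();D[2,3]=.0235;plan(C,D,8)
E
```

```text
0.364319191674351 29.999614655971527 [-0.60689366  0.5359223  -1.14186047] [0.49110301 0.34007365 0.15566892]
3 rows of [-0.0, -0.0, -0.02] [-0.0, -0.0, -0.0]
8 rows of [-0.029, -0.0077, 0.0] [-0.0001, 0.0, 0.0515]
    [0.523 0.225 0.216] 0.569
    [0.53  0.105 0.216] 0.54
8 rows of [0.0, 0.0, 0.024] [0.0, 0.0, 0.0]
    [0.53  0.105 0.12 ] 0.54
    [0.53  0.105 0.023] 0.54
```

Call:
{"name": "move_arm", "arguments": {"series": [[[0,0,-0.02],[0,0,0],0],[[0,0,-0.02],[0,0,0],0],[[0,0,-0.02],[0,0,0],0],[[-0.029,-0.008,0],[0,0,0.05],0],[[-0.029,-0.008,0],[0,0,0.05],0]]}}

```text
time: 6.98
tool_pos: [0.5099, 0.2825, 0.2162]
orientation: [3.141, 0.0, 2.074]
wrist_force: [0.3, 0.3, -2.5]
width: 0.368
grip_force: 30.0
```

Call:
{"name": "move_arm", "arguments": {"series": [[[-0.029,-0.008,0],[0,0,0.05],0],[[-0.029,-0.008,0],[0,0,0.05],0],[[-0.029,-0.008,0],[0,0,0.05],0],[[-0.029,-0.008,0],[0,0,0.05],0],[[-0.029,-0.008,0],[0,0,0.05],0]]}}

```text
time: 7.6
tool_pos: [0.53, 0.1332, 0.2159]
orientation: [3.141, 0.0, 1.823]
wrist_force: [0.3, 0.6, -1.3]
width: 0.364
grip_force: 30.0
```

Call:
{"name": "move_arm", "arguments": {"series": [[[-0.029,-0.008,0],[0,0,0.05],0],[[0,0,0.03],[0,0,0],0],[[0,0,0.04],[0,0,0],0],[[0,0,0.04],[0,0,0],0],[[0,0,0.03],[0,0,0],0]]}}

```text
time: 8.22
tool_pos: [0.5293, 0.104, 0.0743]
orientation: [-3.141, -0.0, 1.775]
wrist_force: [-0.3, -0.6, -2.2]
width: 0.368
grip_force: 30.0
```

Call:
{"name": "move_arm", "arguments": {"series": [[[0,0,0.02],[0,0,0],0],[[0,0,0.01],[0,0,0],0],[[0,0,0.008],[0,0,0],0],[[0,0,0.005],[0,0,0],0],[[0,0,0],[0,0,0],0]]}}

```text
time: 8.85
tool_pos: [0.5294, 0.1041, 0.0321]
orientation: [3.141, -0.0, 1.775]
wrist_force: [0.4, -0.6, -2.0]
width: 0.364
grip_force: 30.0
```

Lid is about 9 mm up; lower slowly.

Call:
{"name": "move_arm", "arguments": {"series": [[[0,0,0.004],[0,0,0],0],[[0,0,0.002],[0,0,0],0],[[0,0,0.001],[0,0,0],0],[[0,0,0.001],[0,0,0],0],[[0,0,0],[0,0,0],0]]}}

```text
time: 9.48
tool_pos: [0.5293, 0.1041, 0.0239]
orientation: [-3.142, -0.0, 1.775]
wrist_force: [-0.3, -0.0, -2.1]
width: 0.365
grip_force: 30.0
```

```bash
python3 -c "
from h import *
s=r.state();print(s['wrist_force'],s['tool_pos'],s['width'])"
```

```text
[-0.30635988 -0.04730733 -2.14783782] [0.52928184 0.10410965 0.02391828] 0.36480210868402324
```

Call:
{"name": "move_arm", "arguments": {"series": [[[0,0,0.001],[0,0,0],0],[[0,0,0.0005],[0,0,0],0],[[0,0,0],[0,0,0],0]]}}

```text
time: 9.85
tool_pos: [0.5294, 0.1041, 0.023]
orientation: [-3.142, 0.0, 1.775]
wrist_force: [-4.6, -1.2, 11.5]
width: 0.364
grip_force: 30.0
```

Call:
{"name": "move_arm", "arguments": {"series": [[[0,0,-0.0003],[0,0,0],100],[[0,0,0],[0,0,0],100],[[0,0,0],[0,0,0],100],[[0,0,0],[0,0,0],100],[[0,0,0],[0,0,0],100]]}}

```text
time: 10.48
tool_pos: [0.5293, 0.1041, 0.0227]
orientation: [-3.142, -0.0, 1.775]
wrist_force: [-0.7, 0.5, 0.4]
width: 0.88
grip_force: 0.0
```

Call:
{"name": "move_arm", "arguments": {"series": [[[0,0,-0.01],[0,0,0],100],[[0,0,-0.03],[0,0,0],100],[[0,0,-0.05],[0,0,0],100],[[0,0,-0.05],[0,0,0],100],[[0,0,-0.05],[0,0,0],100]]}}

```text
time: 11.1
tool_pos: [0.529, 0.1041, 0.2151]
orientation: [3.141, 0.0, 1.775]
wrist_force: [0.4, -0.2, 0.7]
width: 1.0
grip_force: 0.0
```

```bash
python3 - <<'E'
from h import *
c=r.capture("side");P=cloud(c).reshape(-1,3)
for z0,z1,x,y in((.046,.058,.53,.104),(.010,.022,.53,.104)):
    k=P[(abs(P[:,0]-x)<.1)&(abs(P[:,1]-y)<.1)&(P[:,2]>z0)&(P[:,2]<z1)]
    print(len(k),cv2.minEnclosingCircle(k[:,:2].astype('f4')) if len(k) else 0,np.median(k[:,2]) if len(k) else 0)
s=r.state();print(s["tool_pos"],s["width"])
plan(cur(),pose([.505,-.252,.22],down(-15)),8)
E
```

```text
71 ((0.5322489142417908, 0.10810070484876633), 0.017909664660692215) 0.05084432094389135
1589 ((0.5304181575775146, 0.10767385363578796), 0.08872158080339432) 0.015595262121468556
[0.53200127 0.1045732  0.2214584 ] 1.0024307147588323
8 rows of [-0.045, -0.0034, 0.0002] [0.001, -0.0002, 0.0582]
    [ 0.539 -0.075  0.221] 0.545
    [ 0.505 -0.252  0.22 ] 0.564
```

Lid is flat on the counter. On to the tray.

Call:
{"name": "move_arm", "arguments": {"series": [[[-0.045,-0.003,0],[0,0,0.058],100],[[-0.045,-0.003,0],[0,0,0.058],100],[[-0.045,-0.003,0],[0,0,0.058],100],[[-0.045,-0.003,0],[0,0,0.058],100],[[-0.045,-0.003,0],[0,0,0.058],100]]}}

```text
time: 11.78
tool_pos: [0.5339, -0.1221, 0.2133]
orientation: [3.141, 0.0, 1.483]
wrist_force: [0.3, -0.3, 0.1]
width: 0.996
grip_force: 0.0
```

Call:
{"name": "move_arm", "arguments": {"series": [[[-0.045,-0.003,0],[0,0,0.058],100],[[-0.045,-0.003,0],[0,0,0.058],100],[[-0.045,-0.003,0],[0,0,0.058],100],[[0,0,0],[0,0,0],100],[[0,0,0],[0,0,0],100]]}}

```text
time: 12.4
tool_pos: [0.5058, -0.2525, 0.2129]
orientation: [3.141, -0.0, 1.311]
wrist_force: [-0.6, -0.7, -0.1]
width: 1.0
grip_force: 0.0
```

```bash
python3 - <<'E'
from h import *
c=r.capture("wrist");P=cloud(c).reshape(-1,3);cv2.imwrite("pics/w2.png",c["image"])
def sel(z0,z1,R=.13): return P[(np.hypot(P[:,0]-.505,P[:,1]+.252)<R)&(P[:,2]>z0)&(P[:,2]<z1)]
k=sel(.1,.115);print("grip",cv2.minAreaRect(k[:,:2].astype('f4')),len(k),np.median(k[:,2]))
k=sel(.015,.027,.115);print("walls",cv2.minAreaRect(k[:,:2].astype('f4')),len(k))
k=sel(.0025,.0055,.14);print("mat",cv2.minEnclosingCircle(k[:,:2].astype('f4')),len(k))
print(cur(),r.state()["joints"])
E
```

```text
grip ((0.5034322142601013, -0.25349462032318115), (0.0960930585861206, 0.021654684096574783), 74.8443832397461) 1035 0.1086423057982423
walls ((0.5034887194633484, -0.2536075711250305), (0.0963226705789566, 0.18028472363948822), 74.4826889038086) 1051
mat ((0.5054733753204346, -0.2516380250453949), 0.13917599618434906) 9311
[[ 2.56304749e-01  9.66596023e-01  6.97555438e-05  5.05933827e-01]
 [ 9.66596020e-01 -2.56304754e-01  8.87747778e-05 -2.52097274e-01]
 [ 1.03688025e-04  4.46720338e-05 -9.99999994e-01  2.12891044e-01]
 [ 0.00000000e+00  0.00000000e+00  0.00000000e+00  1.00000000e+00]] [-5.03556023e-01  1.69763870e-01  2.00984675e+00  1.35820083e-04
  9.61963774e-01 -2.44436394e-01]
```

View pics/w2.png

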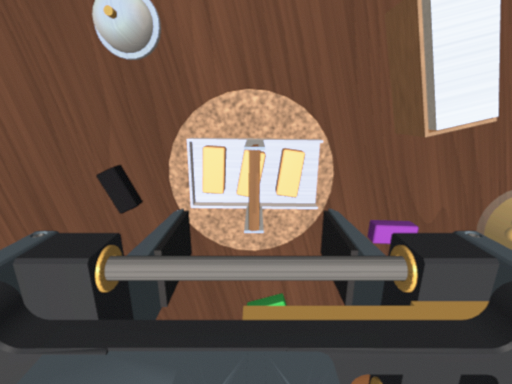

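Call:
{"name": "move_arm", "arguments": {"series": [[[-0.002,-0.002,0.04],[0,0,0],100],[[0,0,0.04],[0,0,0],100],[[0,0,0.03],[0,0,0],100],[[0,0,0.018],[0,0,0],100],[[0,0,0.01],[0,0,0],100]]}}

```text
time: 13.08
tool_pos: [0.5036, -0.2536, 0.0743]
orientation: [-3.141, -0.0, 1.312]
wrist_force: [-0.2, 0.3, 0.0]
width: 1.0
grip_force: 0.0
```

Call:
{"name": "move_arm", "arguments": {"series": [[[0,0,0],[0,0,0],0],[[0,0,0],[0,0,0],0],[[0,0,0],[0,0,0],0],[[0,0,0],[0,0,0],0],[[0,0,0],[0,0,0],0]]}}

```text
time: 13.7
tool_pos: [0.5035, -0.2542, 0.0749]
orientation: [3.141, 0.0, 1.311]
wrist_force: [0.8, 0.1, -0.8]
width: 0.484
grip_force: 0.0
```

Call:
{"name": "move_arm", "arguments": {"series": [[[0,0,0],[0,0,0],0],[[0,0,0],[0,0,0],0],[[0,0,0],[0,0,0],0],[[0,0,0],[0,0,0],0]]}}

```text
time: 14.2
tool_pos: [0.5034, -0.2541, 0.0747]
orientation: [-3.141, -0.0, 1.311]
wrist_force: [-0.0, 0.8, -0.1]
width: 0.128
grip_force: 30.0
```

Call:
{"name": "move_arm", "arguments": {"series": [[[0,0,-0.003],[0,0,0],0],[[0,0,-0.006],[0,0,0],0],[[0,0,-0.011],[0,0,0],0],[[0,0,-0.01],[0,0,0],0],[[0,0,0],[0,0,0],0]]}}

```text
time: 14.82
tool_pos: [0.504, -0.2545, 0.1059]
orientation: [3.14, 0.0, 1.311]
wrist_force: [0.9, 0.9, -5.2]
width: 0.129
grip_force: 30.0
```

```bash
python3 - <<'E'
from h import *
s=r.state();print(s["width"],s["grip_force"],s["wrist_force"],s["ft_torque"],s["tool_pos"],s["orientation"])
E
```

```text
0.12873750233902256 29.98765915632248 [ 0.92567616  0.88371925 -5.24564523] [-0.07141135 -0.12152153 -0.03821194] [ 0.50401297 -0.25448969  0.10591189] [3.13974256e+00 4.47065212e-04 1.31075097e+00]
```

```bash
python3 - <<'E'
from h import *
C=np.array([.490,.3415]);u=np.array([np.cos(np.radians(35)),np.sin(np.radians(35))])
p=C-.135*u
A=cur();B=A.copy();B[2,3]=.24
D=pose([*p,.24],down(35));plan(B,D,16)
E=pose([*p,.197],down(35))
F=E.copy();L=np.array([0,.09,.0667,1])
lip=(E@L)[:3]
R=E[:3,:3]@Ro.from_rotvec([np.radians(45),0,0]).as_matrix()
F[:3,:3]=R;F[:3,3]=lip-R@L[:3]
print(p,lip);plan(E,F,18)
E
```

```text
16 rows of [0.0343, -0.003, -0.0] [0.0001, 0.0001, -0.0544]
    [ 0.516 -0.118  0.24 ] 0.53
    [0.499 0.019 0.24 ] 0.499
    [0.453 0.148 0.24 ] 0.476
    [0.379 0.264 0.24 ] 0.462
[0.37941447 0.26406718] [0.45313816 0.31568906 0.1303    ]
18 rows of [0.0, 0.003, -0.0039] [0.0436, 0.0, 0.0]
    [0.39  0.271 0.212] 0.475
    [0.403 0.28  0.224] 0.491
    [0.417 0.29  0.233] 0.508
    [0.432 0.301 0.239] 0.526
```

Call:
{"name": "move_arm", "arguments": {"series": [[[0,0,-0.01],[0,0,0],0],[[0,0,-0.025],[0,0,0],0],[[0,0,-0.035],[0,0,0],0],[[0,0,-0.035],[0,0,0],0],[[0,0,-0.025],[0,0,0],0]]}}

```text
time: 15.45
tool_pos: [0.5035, -0.2542, 0.2366]
orientation: [3.141, 0.0, 1.311]
wrist_force: [-0.1, 0.4, -6.5]
width: 0.13
grip_force: 30.0
```

Call:
{"name": "move_arm", "arguments": {"series": [[[0.0103,-0.0009,0],[0,0,-0.0163],0],[[0.024,-0.0021,0],[0,0,-0.038],0],[[0.0343,-0.003,0],[0,0,-0.0544],0],[[0.0343,-0.003,0],[0,0,-0.0544],0],[[0.0343,-0.003,0],[0,0,-0.0544],0]]}}

```text
time: 16.08
tool_pos: [0.5147, -0.1154, 0.2332]
orientation: [-3.14, -0.001, 1.531]
wrist_force: [-0.1, 0.0, -5.7]
width: 0.13
grip_force: 30.0
```

Call:
{"name": "move_arm", "arguments": {"series": [[[0.0343,-0.003,0],[0,0,-0.0544],0],[[0.0343,-0.003,0],[0,0,-0.0544],0],[[0.0343,-0.003,0],[0,0,-0.0544],0],[[0.0343,-0.003,0],[0,0,-0.0544],0],[[0.0343,-0.003,0],[0,0,-0.0544],0]]}}

```text
time: 16.7
tool_pos: [0.488, 0.054, 0.2333]
orientation: [-3.14, -0.0, 1.803]
wrist_force: [0.4, 0.7, -6.6]
width: 0.129
grip_force: 30.0
```

Call:
{"name": "move_arm", "arguments": {"series": [[[0.0343,-0.003,0],[0,0,-0.0544],0],[[0.0343,-0.003,0],[0,0,-0.0544],0],[[0.0343,-0.003,0],[0,0,-0.0544],0],[[0.0343,-0.003,0],[0,0,-0.0544],0],[[0.0343,-0.003,0],[0,0,-0.0544],0]]}}

```text
time: 17.32
tool_pos: [0.4168, 0.2097, 0.2333]
orientation: [-3.14, -0.0, 2.075]
wrist_force: [0.9, 0.7, -6.4]
width: 0.125
grip_force: 30.0
```

Call:
{"name": "move_arm", "arguments": {"series": [[[0.0343,-0.003,0],[0,0,-0.0544],0],[[0.024,-0.0021,0],[0,0,-0.038],0],[[0.0103,-0.0009,0],[0,0,-0.0163],0],[[0,0,0],[0,0,0],0],[[0,0,0],[0,0,0],0]]}}

```text
time: 17.95
tool_pos: [0.3786, 0.2642, 0.2345]
orientation: [-3.141, 0.0, 2.18]
wrist_force: [-1.0, -0.2, -5.3]
width: 0.129
grip_force: 30.0
```

```bash
python3 - <<'E'
from h import *
c=r.capture("side");cv2.imwrite("pics/s2.png",cv2.resize(c["image"][180:360,110:330],None,fx=3,fy=3))
A=cur();print(A,r.state()["joints"],r.state()["wrist_force"])
print("lip",A@[0,.09,.0667,1])
E
```

```text
[[-5.72191959e-01  8.20119712e-01 -1.40832997e-04  3.78659826e-01]
 [ 8.20119722e-01  5.72191936e-01 -1.74155832e-04  2.64211413e-01]
 [-6.22451261e-05 -2.15150485e-04 -9.99999975e-01  2.34557806e-01]
 [ 0.00000000e+00  0.00000000e+00  0.00000000e+00  1.00000000e+00]] [ 5.58775282e-01 -3.91835344e-02  2.18910175e+00 -8.72163331e-05
  9.91886185e-01 -5.03530894e-02] [ 0.56396536  0.01386556 -6.4491226 ]
lip [0.45246121 0.31569707 0.16783844 1.        ]
```

View pics/s2.png

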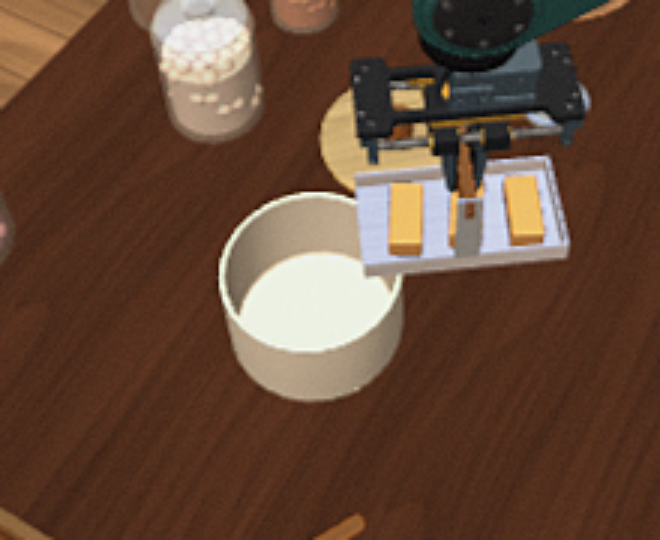

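Call:
{"name": "move_arm", "arguments": {"series": [[[0,0,0.01],[0,0,0],0],[[0,0,0.015],[0,0,0],0],[[0,0,0.01],[0,0,0],0],[[0,0.003,-0.0039],[0.0436,0,0],0],[[0,0.003,-0.0039],[0.0436,0,0],0]]}}

```text
time: 18.62
tool_pos: [0.3833, 0.2681, 0.2067]
orientation: [-3.052, -0.0, 2.181]
wrist_force: [0.8, 0.0, -7.1]
width: 0.131
grip_force: 30.0
```

Call:
{"name": "move_arm", "arguments": {"series": [[[0,0.003,-0.0039],[0.0436,0,0],0],[[0,0.003,-0.0039],[0.0436,0,0],0],[[0,0.003,-0.0039],[0.0436,0,0],0],[[0,0.003,-0.0039],[0.0436,0,0],0],[[0,0.003,-0.0039],[0.0436,0,0],0]]}}

```text
time: 19.25
tool_pos: [0.3985, 0.2787, 0.2233]
orientation: [-2.835, -0.0, 2.181]
wrist_force: [0.3, 1.0, -6.5]
width: 0.128
grip_force: 30.0
```

Call:
{"name": "move_arm", "arguments": {"series": [[[0,0.003,-0.0039],[0.0436,0,0],0],[[0,0.003,-0.0039],[0.0436,0,0],0],[[0,0.003,-0.0039],[0.0436,0,0],0],[[0,0.003,-0.0039],[0.0436,0,0],0],[[0,0.003,-0.0039],[0.0436,0,0],0]]}}

```text
time: 19.88
tool_pos: [0.416, 0.291, 0.2354]
orientation: [-2.617, -0.0, 2.181]
wrist_force: [0.2, -0.1, -6.6]
width: 0.13
grip_force: 30.0
```

Call:
{"name": "move_arm", "arguments": {"series": [[[0,0.003,-0.0039],[0.0436,0,0],0],[[0,0.003,-0.0039],[0.0436,0,0],0],[[0,0.003,-0.0039],[0.0436,0,0],0],[[0,0,0],[0,0,0],0],[[0,0,0],[0,0,0],0]]}}

```text
time: 20.5
tool_pos: [0.427, 0.2987, 0.2408]
orientation: [-2.488, -0.0, 2.181]
wrist_force: [-0.4, 0.3, -4.6]
width: 0.128
grip_force: 30.0
```

```bash
python3 - <<'E'
from h import *
c=r.capture("side");cv2.imwrite("pics/s3.png",cv2.resize(c["image"][180:360,110:330],None,fx=3,fy=3))
A=cur();print(A,r.state()["joints"],r.state()["wrist_force"])
print("lip",A@[0,.09,.0667,1])
E
```

```text
[[-5.73037297e-01  6.50831693e-01 -4.98042531e-01  4.26910484e-01]
 [ 8.19529289e-01  4.55092518e-01 -3.48227719e-01  2.98657473e-01]
 [ 1.77938259e-05 -6.07707913e-01 -7.94160621e-01  2.41024926e-01]
 [ 0.00000000e+00  0.00000000e+00  0.00000000e+00  1.00000000e+00]] [ 0.57632712  0.38680838  1.78101078 -0.02060474  1.62665623 -0.02807139] [-0.63199561 -0.29995008 -4.15210496]
lip [0.4522659  0.31638901 0.1333607  1.        ]
```

View pics/s3.png

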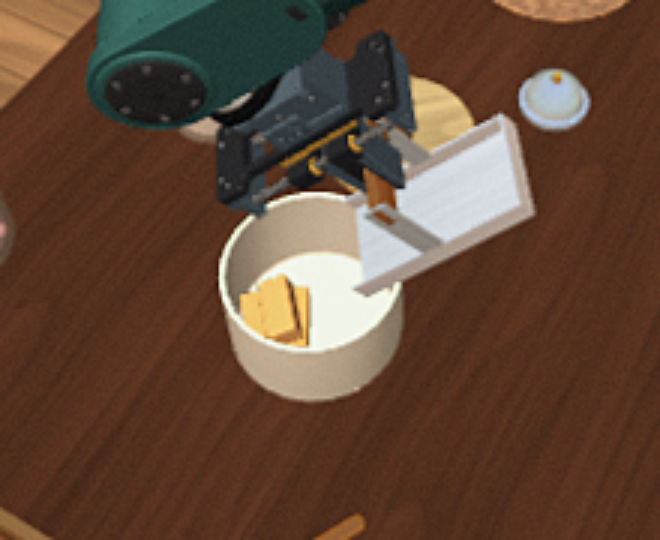

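```bash
python3 - <<'E'
from h import *
A=cur();D=pose([.379,.264,.25],down(35));plan(A,D,8)
B=pose([.5035,-.2541,.25],down(-14.9));plan(D,B,14)
E
```

```text
8 rows of [-0.0001, -0.0074, 0.0016] [-0.0816, -0.0, -0.0001]
    [0.404 0.282 0.25 ] 0.492
    [0.379 0.264 0.25 ] 0.462
14 rows of [-0.0393, 0.0012, 0.0] [-0.0, -0.0, 0.0622]
    [0.461 0.13  0.25 ] 0.479
    [ 0.507 -0.02   0.25 ] 0.507
    [ 0.514 -0.176  0.25 ] 0.544
```

Call:
{"name": "move_arm", "arguments": {"series": [[[0,-0.0074,0.0016],[-0.0816,0,0],0],[[0,-0.0074,0.0016],[-0.0816,0,0],0],[[0,-0.0074,0.0016],[-0.0816,0,0],0],[[0,-0.0074,0.0016],[-0.0816,0,0],0],[[0,-0.0074,0.0016],[-0.0816,0,0],0]]}}

```text
time: 21.18
tool_pos: [0.397, 0.2778, 0.2519]
orientation: [-2.899, 0.0, 2.181]
wrist_force: [0.7, -0.7, -3.2]
width: 0.131
grip_force: 30.0
```

Call:
{"name": "move_arm", "arguments": {"series": [[[0,-0.0074,0.0016],[-0.0816,0,0],0],[[0,-0.0074,0.0016],[-0.0816,0,0],0],[[0,-0.0074,0.0016],[-0.0816,0,0],0],[[0,0,0],[0,0,0],0],[[0,0,0],[0,0,0],0]]}}

```text
time: 21.8
tool_pos: [0.3791, 0.2652, 0.2508]
orientation: [-3.14, 0.0, 2.181]
wrist_force: [0.8, -0.2, -4.3]
width: 0.129
grip_force: 30.0
```

Call:
{"name": "move_arm", "arguments": {"series": [[[-0.0196,0.0006,0],[0,0,0.0311],0],[[-0.0393,0.0012,0],[0,0,0.0622],0],[[-0.0393,0.0012,0],[0,0,0.0622],0],[[-0.0393,0.0012,0],[0,0,0.0622],0],[[-0.0393,0.0012,0],[0,0,0.0622],0]]}}

```text
time: 22.42
tool_pos: [0.4692, 0.1119, 0.2505]
orientation: [-3.139, 0.0, 1.899]
wrist_force: [0.3, 1.3, -3.8]
width: 0.13
grip_force: 30.0
```

Call:
{"name": "move_arm", "arguments": {"series": [[[-0.0393,0.0012,0],[0,0,0.0622],0],[[-0.0393,0.0012,0],[0,0,0.0622],0],[[-0.0393,0.0012,0],[0,0,0.0622],0],[[-0.0393,0.0012,0],[0,0,0.0622],0],[[-0.0393,0.0012,0],[0,0,0.0622],0]]}}

```text
time: 23.05
tool_pos: [0.5147, -0.0789, 0.2504]
orientation: [-3.139, 0.0, 1.588]
wrist_force: [0.5, 0.5, -4.0]
width: 0.131
grip_force: 30.0
```

Call:
{"name": "move_arm", "arguments": {"series": [[[-0.0393,0.0012,0],[0,0,0.0622],0],[[-0.0393,0.0012,0],[0,0,0.0622],0],[[-0.0393,0.0012,0],[0,0,0.0622],0],[[-0.0393,0.0012,0],[0,0,0.0622],0],[[-0.0196,0.0006,0],[0,0,0.0311],0]]}}

```text
time: 23.68
tool_pos: [0.5034, -0.2552, 0.2504]
orientation: [-3.14, 0.001, 1.308]
wrist_force: [-0.9, 0.7, -4.0]
width: 0.13
grip_force: 30.0
```

Call:
{"name": "move_arm", "arguments": {"series": [[[0,0,0],[0,0,0],0],[[0,0,0],[0,0,0],0]]}}

```text
time: 23.92
tool_pos: [0.5034, -0.2527, 0.2505]
orientation: [-3.14, 0.0, 1.311]
wrist_force: [0.1, -0.2, -4.1]
width: 0.127
grip_force: 30.0
```

```bash
python3 - <<'E'
from h import *
A=cur();print(r.state()["orientation"],r.state()["tool_pos"])
plan(A,pose([.5035,-.2541,.085],down(-14.9)),5)
E
```

```text
[-3.14008189e+00  4.94706019e-04  1.31116817e+00] [ 0.50337971 -0.25269377  0.25047924]
5 rows of [-0.0003, 0.0001, 0.0331] [-0.0003, 0.0001, 0.0001]
    [ 0.503 -0.254  0.118] 0.564
```

Call:
{"name": "move_arm", "arguments": {"series": [[[-0.001,0,0.03],[0,0,0],0],[[0,0,0.045],[0,0,0],0],[[0,0,0.045],[0,0,0],0],[[0,0,0.03],[0,0,0],0],[[0,0,0.014],[-0.0015,0,0],0]]}}

```text
time: 24.55
tool_pos: [0.5025, -0.2532, 0.0853]
orientation: [-3.14, 0.0, 1.312]
wrist_force: [0.7, 0.1, -3.9]
width: 0.133
grip_force: 30.0
```

Call:
{"name": "move_arm", "arguments": {"series": [[[0,0,0.005],[0,0,0],0],[[0,0,0.003],[0,0,0],0],[[0,0,0.001],[0,0,0],0],[[0,0,0.001],[0,0,0],0],[[0,0,0],[0,0,0],0]]}}

```text
time: 25.18
tool_pos: [0.5029, -0.2546, 0.077]
orientation: [3.14, 0.001, 1.31]
wrist_force: [-0.1, 0.1, -4.5]
width: 0.128
grip_force: 30.0
```

Call:
{"name": "move_arm", "arguments": {"series": [[[0,0,0.001],[0,0,0],0],[[0,0,0.0007],[0,0,0],0],[[0,0,0],[0,0,0],0]]}}

```text
time: 25.55
tool_pos: [0.5028, -0.2545, 0.075]
orientation: [3.141, 0.001, 1.31]
wrist_force: [-0.7, -0.5, -3.9]
width: 0.131
grip_force: 30.0
```

Call:
{"name": "move_arm", "arguments": {"series": [[[0,0,0.0005],[0,0,0],0],[[0,0,0.0004],[0,0,0],0],[[0,0,0],[0,0,0],0]]}}

```text
time: 25.92
tool_pos: [0.5029, -0.2546, 0.0747]
orientation: [3.141, 0.001, 1.31]
wrist_force: [-4.4, 1.4, 8.5]
width: 0.129
grip_force: 30.0
```

Contact; release and retreat straight up.

Call:
{"name": "move_arm", "arguments": {"series": [[[0,0,-0.0002],[0,0,0],100],[[0,0,0],[0,0,0],100],[[0,0,0],[0,0,0],100],[[0,0,0],[0,0,0],100],[[0,0,0],[0,0,0],100]]}}

```text
time: 26.55
tool_pos: [0.5029, -0.2545, 0.0743]
orientation: [3.141, 0.001, 1.31]
wrist_force: [-0.6, -0.3, -0.8]
width: 0.649
grip_force: 0.0
```

Call:
{"name": "move_arm", "arguments": {"series": [[[0,0,0],[0,0,0],100],[[0,0,-0.015],[0,0,0],100],[[0,0,-0.03],[0,0,0],100],[[0,0,-0.05],[0,0,0],100],[[0,0,-0.06],[0,0,0],100]]}}

```text
time: 27.18
tool_pos: [0.5022, -0.2541, 0.2313]
orientation: [-3.141, 0.001, 1.31]
wrist_force: [0.5, 0.6, -0.4]
width: 1.001
grip_force: 0.0
```

```bash
python3 - <<'E'
from h import *
c=r.capture("side");cv2.imwrite("pics/s4.png",c["image"])
c=r.capture("wrist");P=cloud(c).reshape(-1,3)
def sel(z0,z1,R=.13): return P[(np.hypot(P[:,0]-.505,P[:,1]+.252)<R)&(P[:,2]>z0)&(P[:,2]<z1)]
k=sel(.015,.027,.115);print("walls",cv2.minAreaRect(k[:,:2].astype('f4')),len(k))
E
```

```text
walls ((0.5028716921806335, -0.2535717487335205), (0.09542414546012878, 0.17974476516246796), 75.0821304321289) 771
```

View pics/s4.png

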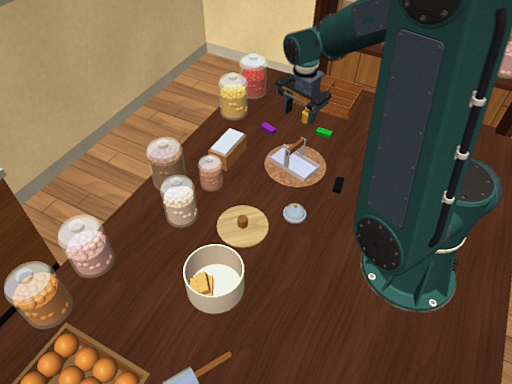

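The picture shows the empty tray on its mat (295,163), the lid knob-up on the counter (243,226), the bars in the crock (202,284) and the bystanders in place.

```bash
python3 -c "
from cell import r
print(r.finish_job())"
```

```text
the job is handed in; nothing more can be done
None
```

The job is handed in: the lid is knob-up on the bare counter beside the crock, the fudge bars are in the crock, the empty tray is back on its mat, and the other things look undisturbed; it took about 27 s.

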